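# Refit the selector handle on the bench tester

### The job

The black bar handle of the sloping bench tester has come off and stands on the desk. Put it on the tester's flat-sided shaft, turning it while pressing lightly until it drops fully home against the panel, then turn it clockwise until its bar points straight up the slope (on), and let go. Leave the small things around it where they are.

Things in the scene. Friction and masses are not known exactly. Their poses are not given: they have to be found in the camera images.
- handle_center (a point): Centre of the loose black selector handle, half-way up, 20 mm above its underside; x along its bar, z out of its top. Round base 44 mm across, 20 mm high; on it a bar grip 42 mm long (x), 12 mm thick (y), 20 mm high; 40 mm in all, 0.05 to 0.12 kg. Starts upright on the desk. Half a turn round it fits alike.
- handle_mouth (a point): Centre of the handle's underside. Here is a round recess 15.4 mm across and 5 mm deep; from its floor a slot 14 mm (along the bar) by 7.4 mm goes 11 mm farther up. Off line with the tang, the recess goes 5 mm over the tang's end and the underside stays 7 to 9 mm off the panel; in line within about 5 degrees it goes home, underside on the panel.
- panel: Sloping top panel of the fixed grey bench tester (150 x 140 mm box, 30 mm high in front, 117 mm behind). Origin on the panel at the foot of the shaft; z = the panel's normal and the shaft's axis, leaning 30 degrees from vertical towards the front; x = straight up the slope; y = to the left. Nothing near the handle's place stands over 7 mm out of the panel.
- shaft_end (a point): Centre of the shaft's end, 14 mm out of the panel; axes as the panel's, they do not turn with it. The shaft is a flat steel tang 12.6 x 6 mm, bevelled 1 mm at its end. Long side up the slope = on, and there it stops. It starts off, 30 to 75 degrees anticlockwise of that seen from in front; the angle is not told. It turns stiffly (0.15 N m), stays where left; light pressing and turning on its end does not drag it.
- on_tick (a point): White tick on the panel, straight up the slope from the shaft, 34 mm from its axis: the bar points at it when on. A second tick is 34 mm to the left of the shaft.
- pot: Bystander: small grey potentiometer standing on its can, about 33 x 25 x 29 mm. Origin at its underside.
- flux_tin: Bystander: small round green-lidded tin, 52 mm across, 19 mm high. Origin at its underside.
- oil_bottle: Bystander: small brown dropper bottle, 33 mm across, 102 mm high. Origin at its underside.
There are look-alikes about, which are no part of the job. Leave any orange or turquoise look-alike of the part that bears handle_center alone.

How it is judged:
By the outcome, as a careful person would: the job done as asked, in the order asked, and still so for the second after the job is handed in, with the robot touching nothing.
It also fails if it takes over 54 s, if anything falls off the work surface, if the arm or the gripper's body presses on something with over 40 N, if the wrist force passes 120 N, or if a joint passes its speed limit or range.

### The arm

A 6-joint arm with a two-finger parallel gripper is mounted at the origin on a cart in front of the work surface, level with it; the furniture and walls round the work are solid. World frame = base frame: x ahead of the robot, y to its left, z up, the work surface at z = 0. Lengths are in m, angles in rad, forces in N, time in s.
With the tool pointing down it reaches from about 0.275 to 0.725 m from the base axis. Payload 15.9 kg.
Tool frame: the origin (TCP) lies midway between the tips of the shut fingers; the grasp point (between the pads) lies 19 mm behind it (env.hold_point_z is the z of the grasp point in the tool frame, in m); z points along the fingers, y is the line along which they close (so a half turn about z gives the same grasp; the last joint's range is limited). The gripper opens to 85 mm and grips with 20 to 120 N. Pads are 22 mm wide; open, the fingers measure 114 mm over their backs; the gripper's body (76 mm by 85 mm) begins 54 mm behind the grasp point. The pads swing forward as they close: fully open they stand 13 mm farther back than shut.
Start: joints at [1.154, 0.213, -0.034, 1.323, 0, 1.571], TCP at [0.202, 0.457, 0.231] pointing down, gripper open.
Joint ranges: [-2.98, 2.98], [-0.74, 1.72], [-1.14, 1.35], [-2.1, 2.04], [-1.57, 1.44], [-3.14, 3.14]. Speed limits (rad/s): [1.89, 1.89, 2.39, 2.57, 3.14, 3.14].

### API

Orientations are given as a unit quaternion [w, x, y, z].
In Python, from station import env gives the robot as it stands.
- The arm moves only by the shell command python3 -m crank 'ROWS'. ROWS is a JSON object of lists of equal length, an entry for each row: "linear": the shift along the tool's x, y, z in m, a list of three; "turn": the turn about the tool's z in rad; "hand": the finger opening in m, from 0 to 0.0854. In form: {"linear": [[dx, dy, dz], ...], "turn": [turn, ...], "hand": [hand, ...]}. A call has exactly 8 rows; each row is the pose to reach, as a shift and turn from the pose commanded when the call began, along the tool's axes at that moment; what a row does not reach only later rows make up. A row lasts 1/10 s, in which the tool goes at most 50 mm and 8.59 degrees, less where a joint would pass 70% of its speed; a pose out of reach is approached as far as the arm can. A call with a gripper value outside its range is refused whole. The fingers move at their own pace and stop on an object; the grip force is fixed at half the most. Time passes only in rows, so rows that repeat a pose let the fingers close, or fill a call up. It gives the time, the measured TCP pose, the force, the opening and the grip force at its end, in the units of the state.
- env.state(): the state, without advancing time (a new reading comes with each control period).
- env.snapshot(name): name is "side" or "top"; returns the picture (480x640x3 uint8, red, green, blue); there is no depth.
- env.calibration(name): a dict with "K" (3x3 intrinsics, pixels), "R" (3x3) and "t" (3): a world point X has camera coordinates R X + t. Camera axes: x right, y down, z forward; pixel columns grow to the right and rows downward; lengths in m; the calibration is good to about 2 mm. A picture is of the moment at which its call begins. calibration takes no time and is no camera call.
- env.hand_in(): hands the job in; it is judged then, once.
The state is a dict: "time": time; "joints": joint angles; "joint_velocities": joint speeds; "effort": joint torques, N m; "tcp_pos": TCP position; "tcp_rot": TCP orientation; "force": force on the tool from outside, world axes, zero at the start; "ft_torque": the same for the moment, N m; "width": finger opening in m; "finger_force": force on a finger pad.
Only numpy, scipy, OpenCV 4.12 (cv2) and the standard library are available. Lean on these libraries where they do the work, as an engineer would, in place of code of your own. Each camera call takes 0.05 s, during which the arm holds its last target. There are 200 camera calls.

## Working session

There is one attempt and no reset: what is moved stays moved. The work goes in short steps, Python scripts to look and compute and a shell command to move; the robot and the scene stay as the last step left them, time stands still between calls to the robot, and variables do not carry over. Pictures are saved under pics/ and viewed, at most 10 in all, crops included, and the job is handed in when it is done.

```bash
mkdir -p pics; ls; python3 - <<'E'
from station import env
import cv2,numpy as np
for n in("top","side"):
    cv2.imwrite(f"pics/{n}0.png",env.snapshot(n)[:,:,::-1])
    c=env.calibration(n);print(n,np.round(c["K"],1).tolist(),np.round(c["R"],4).tolist(),np.round(c["t"],4).tolist())
print(env.state(),env.hold_point_z)
E
```

```text
pics
top [[436.1, 0.0, 313.5], [0.0, 436.1, 240.7], [0.0, 0.0, 1.0]] [[-0.0287, -0.9987, -0.0424], [-0.9838, 0.0357, -0.1758], [0.1771, 0.0367, -0.9835]] [0.1958, 0.498, 0.8309]
side [[573.4, 0.0, 324.3], [0.0, 573.4, 257.5], [0.0, 0.0, 1.0]] [[0.8414, -0.5399, 0.0219], [-0.2529, -0.4293, -0.867], [0.4776, 0.724, -0.4978]] [-0.3088, 0.266, 0.5642]
{'time': 0.1, 'joints': array([ 1.15403100e+00,  2.13305238e-01, -3.49644047e-02,  1.32347652e+00,
       -2.49017508e-07,  1.57078209e+00]), 'joint_velocities': array([-0.00187847, -0.00090766,  0.00044201, -0.00032058,  0.00018594,
       -0.00051147]), 'effort': array([ 1.61485463e-03, -6.87251329e+01,  4.87804842e+01,  1.22575878e-02,
        1.98584803e-05, -2.74123124e-05]), 'tcp_pos': array([0.20228749, 0.45694183, 0.23087917]), 'tcp_rot': array([-9.81319538e-05,  2.06870837e-01,  9.78368147e-01, -4.64671237e-04]), 'force': array([-0.79885137,  0.19691161,  1.27975963]), 'ft_torque': array([-0.01421202,  0.04052128, -0.03544263]), 'finger_force': 0.0, 'width': 0.08504202537865202} -0.0187
```

View pics/top0.png

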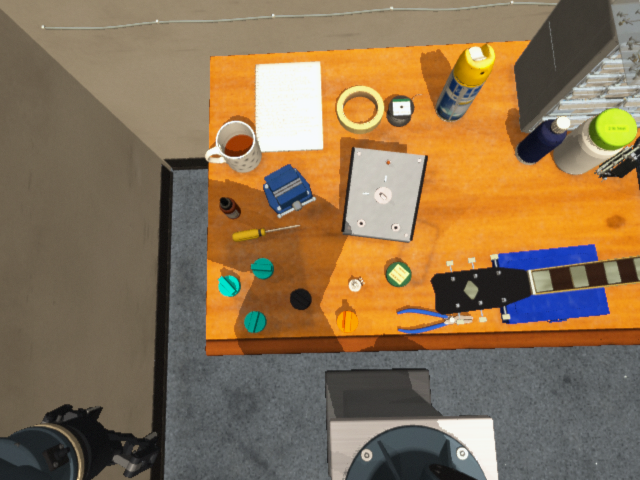

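View pics/side0.png

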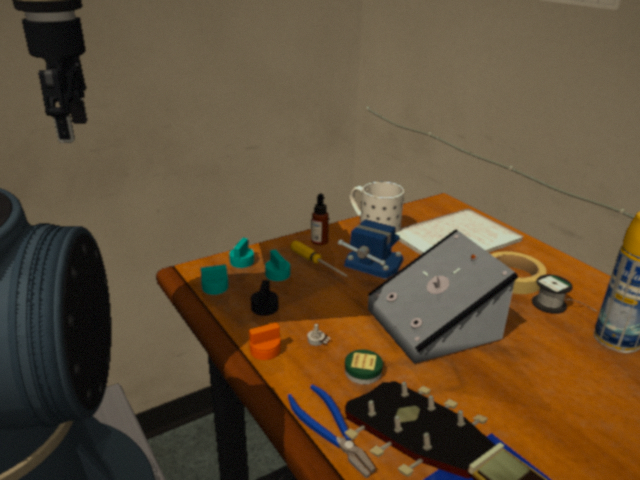

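The black handle is at top (301,299) and side (264,298). The tester shaft is near top (383,196) and side (437,285). I'll zoom in on both.

```bash
python3 - <<'E'
import cv2,numpy as np
t=cv2.imread("pics/top0.png");s=cv2.imread("pics/side0.png")
def c(im,x,y,w,h,g=1):
    o=cv2.resize(im[y:y+h,x:x+w],(400,300),interpolation=cv2.INTER_CUBIC)
    return np.uint8(255*(o/255.)**g)
o=np.vstack([np.hstack([c(t,281,284,40,30,.4),c(s,240,272,48,48,.4)]),np.hstack([c(t,343,165,80,60),c(s,397,255,80,60)])])
cv2.imwrite("pics/z.png",o)
E
```

```text
(no output)
```

View pics/z.png

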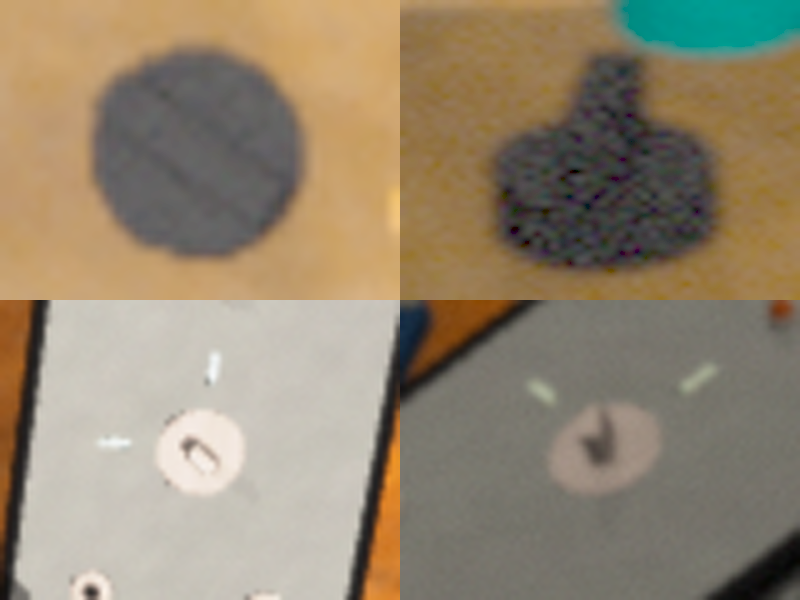

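Top crop: the bar edges run (150,85)–(285,180) and (120,135)–(250,220) in zoom pixels. The ticks are at top (385.6,178.4) and (365.6,193.4), with the disc at (383.2,195.4). In the side view the ticks are at (457,270.6) and (425.2,273.2), with the disc at (438,284.8). Next I'll fit the poses.

```bash
cat > h.py <<'E'
from station import env
import numpy as np,cv2
from scipy.optimize import least_squares
from scipy.spatial.transform import Rotation as Ro
C={n:env.calibration(n) for n in("top","side")}
def proj(n,X):
    c=C[n];p=np.atleast_2d(X)@np.array(c["R"]).T+c["t"];p=p@np.array(c["K"]).T;return p[:,:2]/p[:,2:]
def panR(yaw): # columns x,y,z
    return (Ro.from_euler('z',yaw)*Ro.from_euler('y',-np.pi/6)).as_matrix()
def tool():
    s=env.state();q=s["tcp_rot"];return s,Ro.from_quat([q[1],q[2],q[3],q[0]]).as_matrix()
E
python3 - <<'E'
from h import *
T=np.array([[383.2,195.4],[385.6,178.4],[365.6,193.4]]);S=np.array([[438,284.8],[457,270.6],[425.2,273.2]])
L=np.array([[0,0,0],[.034,0,0],[0,.034,0]])
def r(p):
    X=p[:3]+L@panR(p[3]).T
    return np.r_[(proj("top",X)-T).ravel(),(proj("side",X)-S).ravel()]
f=least_squares(r,[.5,0,.07,0]);print("panel",f.x.round(4),np.degrees(f.x[3]),f.fun.round(1))
P=f.x
# tang end angle: top px ends
a,b=[np.array([343+x/5,165+(y-300)/5]) for x,y in((188,446),(216,471))]
def ray(n,uv,o,nn):
    c=C[n];R=np.array(c["R"]);d=R.T@np.linalg.inv(c["K"])@np.r_[uv,1];cc=-R.T@c["t"]
    return cc+d*((o-cc)@nn)/(d@nn)
Rp=panR(P[3]);o=P[:3]+.014*Rp[:,2]
for q in(a,b):print("tang pt",((ray("top",q,o,Rp[:,2])-o)@Rp).round(4))
# handle masks
m={}
for n,(x,y,w,h) in dict(top=(281,284,40,30),side=(245,278,45,42)).items():
    im=cv2.imread(f"pics/{n}0.png").astype(int);k=np.zeros((480,640));k[y:y+h,x:x+w]=im[y:y+h,x:x+w].max(2)<45;m[n]=k
    ys,xs=np.nonzero(k);print(n,k.sum(),xs.mean(),ys.mean(),xs.min(),xs.max(),ys.min(),ys.max())
th=np.linspace(0,2*np.pi,60);ci=np.c_[.022*np.cos(th),.022*np.sin(th)]
cyl=np.vstack([np.c_[ci,0*th],np.c_[ci,0*th+.02]])
bar=np.array([[x,y,z] for x in(-.021,.021) for y in(-.006,.006) for z in(.02,.04)])
def cost(p):
    R=Ro.from_euler('z',p[2]).as_matrix();e=0
    for n in m:
        k=np.zeros((1920,2560),np.uint8)
        for B in(cyl,bar):
            q=proj(n,B@R.T+[p[0],p[1],0]);cv2.fillConvexPoly(k,cv2.convexHull(np.int32(np.round(q*4+1.5))),1)
        k=cv2.resize(k.astype(float),(640,480),interpolation=cv2.INTER_AREA);e+=((k-m[n])**2).sum()
    return e
from scipy.optimize import minimize
h0=ray("top",[300.7,299.2],np.array([0,0,.018]),np.array([0,0,1.]));print(h0)
best=min((minimize(cost,[h0[0],h0[1],y],method="Nelder-Mead",options=dict(initial_simplex=[[h0[0],h0[1],y],[h0[0]+.004,h0[1],y],[h0[0],h0[1]+.004,y],[h0[0],h0[1],y+.2]])) for y in np.arange(0,np.pi,.3)),key=lambda z:z.fun)
print("handle",best.x,np.degrees(best.x[2])%180,best.fun)
for A in(((150,85),(285,180)),((120,135),(250,220))):
    g=[ray("top",[281+x/10,284+y/10],np.array([0,0,.04]),np.array([0,0,1.])) for x,y in A];d=g[1]-g[0];print("bar yaw",np.degrees(np.arctan2(d[1],d[0]))%180,((g[0]+g[1])/2).round(4))
s,R=tool();print("tool\n",R.round(3))
E
```

```text
panel [ 0.5866  0.0379  0.0714 -0.155 ] -8.882416867739622 [-0.1 -0.2 -0.  -0.1  0.4 -0.1  0.1 -0.2 -0.6  0.2  0.2  0.1]
tang pt [ 0.0047  0.0063 -0.    ]
tang pt [-0.004  -0.0059  0.    ]
top 333.0 300.2942942942943 298.96096096096096 291 310 289 309
side 723.0 264.15767634854774 300.2863070539419 250 278 279 315
[0.38921595 0.21031909 0.018     ]
handle [0.38928172 0.20922858 0.94392449] 54.082889560740064 90.90234375
bar yaw 53.468716256310515 [0.392  0.2046 0.04  ]
bar yaw 55.50059601736314 [0.3833 0.2113 0.04  ]
tool
 [[-0.914  0.405 -0.   ]
 [ 0.405  0.914 -0.001]
 [-0.    -0.001 -1.   ]]
```

```bash
python3 -m crank '{"linear":[[-0.045,-0.025,0.02],[-0.09,-0.05,0.04],[-0.135,-0.075,0.06],[-0.18,-0.1,0.08],[-0.225,-0.126,0.1],[-0.2705,-0.1513,0.12],[-0.2705,-0.1513,0.14],[-0.2705,-0.1513,0.15]],"turn":[-0.15,-0.3,-0.45,-0.6,-0.75,-0.9,-1.05,-1.2],"hand":[0.045,0.045,0.045,0.045,0.045,0.045,0.045,0.045]}'
python3 -c "
from h import *
s,R=tool();print(s['joints'].round(3),R.round(3));print('to go',R.T@(np.r_[.3887,.2087,.0225]-s['tcp_pos']), np.degrees(np.arctan2(R[1,1],R[0,1])))"
```

```text
time: 0.9
tcp_pos: [0.3897, 0.2075, 0.0806]
tcp_rot: [0.0, -0.33, 0.944, -0.0]
force: [0.6, 0.1, -0.8]
width: 0.0451
finger_force: 0.0
[ 0.489  0.183 -0.469  0.919 -0.    -0.183] [[-0.782 -0.623  0.001]
 [-0.623  0.782  0.   ]
 [-0.001 -0.    -1.   ]]
to go [9.54126092e-05 1.60553517e-03 5.81039547e-02] 128.52439185503454
```

```bash
python3 -m crank '{"linear":[[0,0.0005,0.01],[0,0.0005,0.02],[0,0.0005,0.03],[0,0.0005,0.04],[0,0.0005,0.045],[0,0.0005,0.045],[0,0.0005,0.045],[0,0.0005,0.045]],"turn":[-0.1,-0.165,-0.165,-0.165,-0.165,-0.165,-0.165,-0.165],"hand":[0.045,0.045,0.045,0.045,0.045,0.045,0.045,0.045]}'
python3 -c "
from h import *
s,R=tool();print('to go',R.T@(np.r_[.3887,.2087,.0225]-s['tcp_pos']), np.degrees(np.arctan2(R[1,1],R[0,1])))"
```

```text
time: 1.7
tcp_pos: [0.3885, 0.21, 0.0367]
tcp_rot: [0.0, -0.405, 0.915, 0.0]
force: [-0.9, -0.1, 0.0]
width: 0.0451
finger_force: 0.0
to go [ 0.00078744 -0.00099976  0.01424011] 137.72649391117542
```

```bash
python3 -m crank '{"linear":[[0.001,-0.001,0.005],[0.001,-0.001,0.012],[0.001,-0.001,0.0145],[0.001,-0.001,0.0145],[0.001,-0.001,0.0145],[0.001,-0.001,0.0145],[0.001,-0.001,0.0145],[0.001,-0.001,0.0145]],"turn":[-0.115,-0.115,-0.115,-0.115,-0.115,-0.115,-0.115,-0.115],"hand":[0.045,0.045,0.045,0.045,0.0,0.0,0.0,0.0]}'
python3 -c "
from h import *
s,R=tool();print('to go',R.T@(np.r_[.3887,.2087,.0225]-s['tcp_pos']), np.degrees(np.arctan2(R[1,1],R[0,1])))"
```

```text
time: 2.5
tcp_pos: [0.3885, 0.2084, 0.0221]
tcp_rot: [0.0, -0.456, 0.89, 0.0]
force: [-1.0, -0.0, 6.7]
width: 0.0106
finger_force: 59.2
to go [-3.59980596e-04 -2.18555998e-05 -3.86909668e-04] 144.30355793753452
```

```bash
python3 -m crank '{"linear":[[0,0,-0.04],[0,0,-0.09],[0.02,-0.03,-0.13],[0.05,-0.06,-0.16],[0.07,-0.1,-0.19],[0.09,-0.13,-0.22],[0.11,-0.16,-0.25],[0.13,-0.19,-0.28]],"turn":[0,0,0,0,0,0,0,0],"hand":[0,0,0,0,0,0,0,0]}'
python3 -c "
from h import *
s,R=tool();print(s['joints'].round(3),R.round(3));print('to go',R.T@(np.r_[.51,-.08,.35]-s['tcp_pos']))"
```

```text
time: 3.3
tcp_pos: [0.4668, -0.0097, 0.3032]
tcp_rot: [0.0, -0.456, 0.89, -0.0]
force: [1.5, 0.1, -0.6]
width: 0.0103
finger_force: 59.0
[-0.021  0.144  0.062  1.489  0.    -0.969] [[-0.583 -0.812  0.   ]
 [-0.812  0.583  0.   ]
 [-0.    -0.    -1.   ]]
to go [ 0.03185379 -0.07610481 -0.04679967]
```

```bash
python3 -m crank '{"linear":[[0.016,-0.038,-0.02],[0.032,-0.076,-0.047],[0.01,-0.12,-0.047],[-0.013,-0.165,-0.047],[-0.036,-0.21,-0.047],[-0.058,-0.255,-0.047],[-0.081,-0.3,-0.047],[-0.104,-0.344,-0.047]],"turn":[0,0,0,0,0,0,0,0],"hand":[0,0,0,0,0,0,0,0]}'
python3 -c "
from h import *
s,R=tool();print(s['joints'].round(3),R.round(3))"
```

```text
time: 4.1
tcp_pos: [0.6882, -0.1062, 0.3401]
tcp_rot: [0.005, -0.456, 0.89, -0.004]
force: [-0.1, -0.1, 0.0]
width: 0.0104
finger_force: 59.0
[-0.153  0.868  1.34   2.031  0.    -1.101] [[-0.583 -0.812  0.012]
 [-0.812  0.583 -0.002]
 [-0.006 -0.011 -1.   ]]
```

```bash
python3 -m crank '{"linear":[[-0.023,-0.045,0],[-0.045,-0.089,0],[-0.068,-0.134,0],[-0.09,-0.178,0],[-0.09,-0.178,0],[-0.09,-0.178,0],[-0.09,-0.178,0],[-0.09,-0.178,0]],"turn":[0,0,0,0,0,0,0,0],"hand":[0,0,0,0,0,0,0,0]}'
python3 -c "
from h import *
s,R=tool();print(s['joints'].round(3),R.round(3))"
```

```text
time: 4.9
tcp_pos: [0.6899, -0.1066, 0.3321]
tcp_rot: [0.001, -0.457, 0.89, -0.001]
force: [0.7, -0.0, -0.7]
width: 0.0106
finger_force: 60.0
[-0.153  0.885  1.352  2.036 -0.    -1.101] [[-0.583 -0.812  0.002]
 [-0.812  0.583 -0.   ]
 [-0.001 -0.002 -1.   ]]
```

```bash
python3 -m crank '{"linear":[[-0.009,0.045,0],[-0.018,0.09,0],[-0.026,0.135,0.01],[-0.034,0.18,0.03],[-0.043,0.225,0.05],[-0.051,0.27,0.07],[-0.06,0.315,0.09],[-0.069,0.36,0.11]],"turn":[0,0,0,0,0,0,0,0],"hand":[0,0,0,0,0,0,0,0]}'
python3 - <<'E'
from h import *
s,R=tool();print(R.T@(np.r_[.3887,.2087,.023]-s['tcp_pos']))
P=np.array([.5866,.0379,.0714]);Rp=panR(-.155)
rows=[]
for n,(x,y,w,h) in dict(top=(368,183,30,26),side=(423,270,30,26)).items():
    im=cv2.imread(f"pics/{n}0.png")[y:y+h,x:x+w];k=8.7;big=cv2.resize(im,(260,225),interpolation=cv2.INTER_CUBIC);row=[]
    for a in(45,55,65):
        b=big.copy();A=np.radians(a);c,s_=np.cos(A),np.sin(A)
        Q=np.array([[u*c-v*s_,u*s_+v*c,z] for z in(0,.014) for u,v in((.0063,.003),(-.0063,.003),(-.0063,-.003),(.0063,-.003))])
        q=(proj(n,P+Q@Rp.T)-[x,y]+.5)*[260/w,225/h];q=np.int32(q)
        cv2.polylines(b,[q[:4]],True,(255,0,0));cv2.polylines(b,[q[4:]],True,(0,0,255));row.append(b)
    rows.append(np.hstack([row[0],row[1],row[2]]))
cv2.imwrite("pics/tang.png",np.vstack(rows))
E
```

```text
time: 5.7
tcp_pos: [0.5046, 0.0897, 0.2606]
tcp_rot: [0.001, -0.456, 0.89, -0.001]
force: [1.3, 0.8, -0.8]
width: 0.0104
finger_force: 60.0
[-0.02866602  0.16400528  0.23729641]
```

View pics/tang.png

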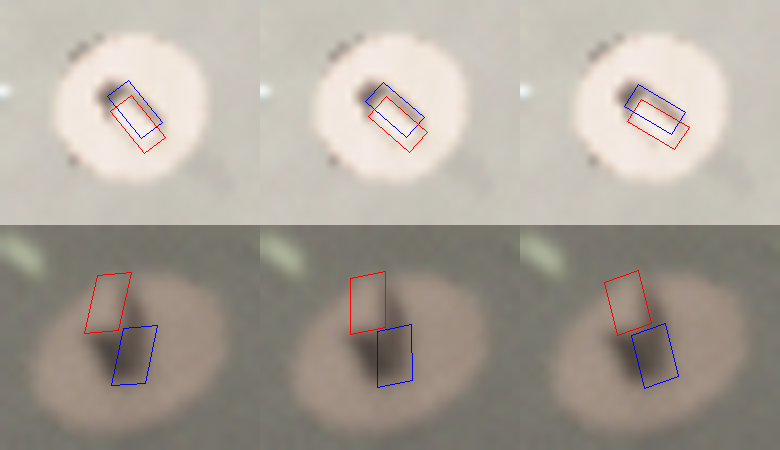

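```bash
python3 -m crank '{"linear":[[-0.006,0.035,0.02],[-0.012,0.07,0.05],[-0.018,0.105,0.08],[-0.024,0.14,0.11],[-0.0287,0.164,0.15],[-0.0287,0.164,0.185],[-0.0287,0.164,0.2],[-0.0287,0.164,0.2]],"turn":[0,0,0,0,0,0,0,0],"hand":[0,0,0,0,0,0,0,0]}'
python3 - <<'E'
from h import *
s,R=tool();print(R.T@(np.r_[.3887,.2087,.0225]-s['tcp_pos']))
P=np.array([.5866,.0379,.0714]);Rp=panR(-.155);K=8
def fit(n,box,a,d):
    x,y,w,h=box;im=cv2.imread(f"pics/{n}0.png")[y:y+h,x:x+w].reshape(-1,3).astype(float)
    A=np.radians(a);c,s_=np.cos(A),np.sin(A)
    Q=np.array([[u*c-v*s_,u*s_+v*c,z] for z in(0,.014) for u,v in((.0063,.003),(-.0063,.003),(-.0063,-.003),(.0063,-.003))])
    q=((proj(n,P+Q@Rp.T)+d-[x,y]+.5)*K).astype(np.float32)
    polys=[q[[i,(i+1)%4,4+(i+1)%4,4+i]] for i in range(4)]+[q[4:]]
    lab=np.zeros((h*K,w*K),np.uint8)
    cen=-np.array(C[n]["R"]).T@C[n]["t"];v=Rp.T@(cen-P)
    nr=[(-s_,c),(-c,-s_),(s_,-c),(c,s_)]
    for i in range(4):
        if nr[i]@v[:2]>0: cv2.fillConvexPoly(lab,np.int32(polys[i]),i+1)
    cv2.fillConvexPoly(lab,np.int32(polys[4]),5)
    M=np.stack([cv2.GaussianBlur(cv2.resize((lab==l).astype(np.float32),(w,h),interpolation=cv2.INTER_AREA),(0,0),.6).ravel() for l in range(6)],1)
    c_,*_=np.linalg.lstsq(M,im,rcond=None);return ((M@c_-im)**2).sum()
for n,box in dict(top=(376,189,14,13),side=(431,274,13,15)).items():
    out=[]
    for a in range(28,80,4): out.append((a,min(int(fit(n,box,a,np.array([i,j])*.5)) for i in range(-5,6) for j in range(-5,6))))
    print(n,out)
E
```

```text
time: 6.5
tcp_pos: [0.3886, 0.2072, 0.0593]
tcp_rot: [-0.001, -0.457, 0.89, -0.0]
force: [0.2, 0.7, -0.1]
width: 0.0104
finger_force: 60.0
[-0.00132803  0.0008259   0.03678441]
top [(28, 118035), (32, 117188), (36, 109708), (40, 99129), (44, 91144), (48, 84116), (52, 78686), (56, 75529), (60, 72821), (64, 78210), (68, 83747), (72, 93847), (76, 100843)]
side [(28, 74341), (32, 81220), (36, 89049), (40, 78830), (44, 71488), (48, 63871), (52, 58023), (56, 58317), (60, 61795), (64, 68686), (68, 74453), (72, 85683), (76, 90712)]
```

```bash
python3 -m crank '{"linear":[[0,0,0.015],[0,0,0.03],[0,0,0.036],[0,0,0.0365],[0,0,0.0365],[0,0,0.0365],[0,0,0.0365],[0,0,0.0365]],"turn":[0,0,0,0,0,0.14,0.28,0.42],"hand":[0,0,0,0,0.07,0.07,0.07,0.07]}'
python3 -c "
from h import *
s,R=tool();print(s['joints'].round(3),np.degrees(np.arctan2(R[1,1],R[0,1])))"
```

```text
time: 7.3
tcp_pos: [0.3909, 0.2081, 0.0254]
tcp_rot: [0.001, -0.258, 0.966, -0.0]
force: [-0.1, 0.2, -0.1]
width: 0.0682
finger_force: 0.0
[ 0.49   0.247 -0.547  0.773 -0.001 -0.032] 119.92373440265936
```

```bash
python3 -m crank '{"linear":[[0,0,-0.02],[0,0,-0.05],[0,0,-0.09],[-0.04,0,-0.12],[-0.09,0,-0.12],[-0.12,0,-0.12],[-0.12,0,-0.12],[-0.12,0,-0.12]],"turn":[0.13,0.26,0.39,0.5,0.543,0.543,0.543,0.543],"hand":[0.07,0.07,0.07,0.07,0.07,0.07,0.07,0.07]}'
cat > hm.py <<'E'
from h import *
from scipy.optimize import minimize
th=np.linspace(0,2*np.pi,60);ci=np.c_[.022*np.cos(th),.022*np.sin(th)]
cyl=np.vstack([np.c_[ci,0*th],np.c_[ci,0*th+.02]])
bar=np.array([[x,y,z] for x in(-.021,.021) for y in(-.006,.006) for z in(.02,.04)])
def grab(t):
    for n in C: cv2.imwrite(f"pics/{n}{t}.png",env.snapshot(n)[:,:,::-1])
def fit(t,x0,pad=22,thr=45):
    m={}
    for n in C:
        u,v=np.int32(proj(n,[x0[0],x0[1],.015])[0]);im=cv2.imread(f"pics/{n}{t}.png").max(2);k=np.zeros((480,640))
        k[v-pad:v+pad,u-pad:u+pad]=im[v-pad:v+pad,u-pad:u+pad]<thr;m[n]=k
    def cost(p):
        R=Ro.from_euler('z',p[2]).as_matrix();e=0
        for n in m:
            k=np.zeros((1920,2560),np.uint8)
            for B in(cyl,bar):
                q=proj(n,B@R.T+[p[0],p[1],0]);cv2.fillConvexPoly(k,cv2.convexHull(np.int32(np.round(q*4+1.5))),1)
            k=cv2.resize(k.astype(float),(640,480),interpolation=cv2.INTER_AREA);e+=((k-m[n])**2).sum()
        return e
    b=min((minimize(cost,[*x0[:2],y],method="Nelder-Mead",options=dict(initial_simplex=[[x0[0],x0[1],y],[x0[0]+.004,x0[1],y],[x0[0],x0[1]+.004,y],[x0[0],x0[1],y+.2]])) for y in x0[2]+np.array([-.4,-.2,0,.2,.4])),key=lambda z:z.fun)
    return b
E
python3 - <<'E'
from hm import *
grab(1);b=fit(1,[.3887,.2087,.945]);print(b.x,np.degrees(b.x[2]),b.fun)
s,R=tool();print(np.degrees(np.arctan2(R[1,1],R[0,1])),s['tcp_pos'])
t,v=[cv2.imread(f"pics/{n}1.png") for n in("top","side")]
g=lambda i:np.uint8(255*(i/255.)**.5)
cv2.imwrite("pics/c1.png",np.hstack([g(cv2.resize(t[270:330,260:340],(400,300),interpolation=3)),g(cv2.resize(v[265:325,225:305],(400,300),interpolation=3))]))
E
```

```text
time: 8.1
tcp_pos: [0.4938, 0.2683, 0.1449]
tcp_rot: [0.001, 0.007, 1.0, -0.0]
force: [-1.0, -1.1, -0.2]
width: 0.07
finger_force: 0.0
[0.39022599 0.20660697 0.96725742] 55.41976781505328 433.02734375
89.14946080446933 [0.49309458 0.26789027 0.14503666]
```

View pics/c1.png

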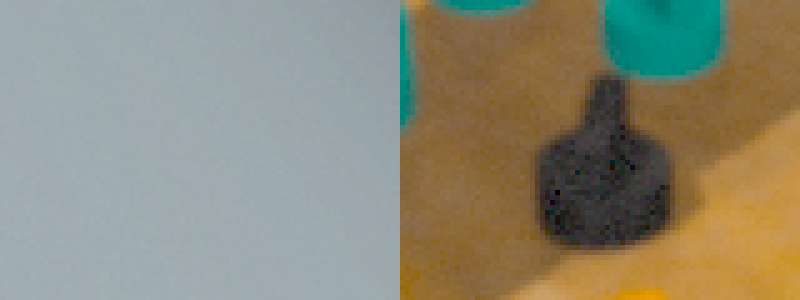

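The side crop shows the handle upright at its original spot with the bar near its old heading. The arm hides it in the top view. I'll compare side-only fits before and after.

```bash
python3 - <<'E'
import hm;from hm import *
hm.C={"side":C["side"]}
for t in(0,1):
    b=fit(t,[.389,.2087,.945]);print(b.x,np.degrees(b.x[2]),b.fun)
s,R=tool();print(R.T@(np.r_[.389,.208,.006]-s['tcp_pos']))
E
```

```text
[0.38859791 0.20784746 0.94636727] 54.22285034205004 27.83984375
[0.39089546 0.20801036 0.97638763] 55.94289060330333 51.67578125
[ 0.10341649 -0.06139903  0.13888451]
```

```bash
python3 -m crank '{"linear":[[0.035,-0.02,0],[0.07,-0.04,0.01],[0.1014,-0.0614,0.03],[0.1014,-0.0614,0.06],[0.1014,-0.0614,0.09],[0.1014,-0.0614,0.115],[0.1014,-0.0614,0.12],[0.1014,-0.0614,0.12]],"turn":[-0.02,-0.02,-0.02,-0.02,-0.02,-0.02,-0.02,-0.02],"hand":[0.07,0.07,0.07,0.07,0.07,0.07,0.07,0.07]}'
python3 - <<'E'
from h import *
s,R=tool();print(R.T@(np.r_[.391,.208,.006]-s['tcp_pos']),np.degrees(np.arctan2(R[1,1],R[0,1])))
E
```

```text
time: 9.0
tcp_pos: [0.3909, 0.2079, 0.0247]
tcp_rot: [0.0, -0.003, 1.0, -0.0]
force: [0.5, -0.4, 0.4]
width: 0.0699
finger_force: 0.0
[-1.13662690e-04  6.95876599e-05  1.86518696e-02] 90.29147961036139
```

```bash
python3 -m crank '{"linear":[[0,0,0.01],[0,0,0.018],[0,0,0.0187],[0,0,0.0187],[0,0,0.0187],[0,0,0.0187],[0,0,0.0187],[0,0,0.0187]],"turn":[0,0,0,0,0,0,0,0],"hand":[0.07,0.07,0.07,0.03,0.03,0.03,0.03,0.03]}'
python3 - <<'E'
from h import *
env.snapshot
cv2.imwrite("pics/side2.png",env.snapshot("side")[:,:,::-1])
v=cv2.imread("pics/side2.png");cv2.imwrite("pics/c2.png",np.uint8(255*(cv2.resize(v[215:325,205:325],(720,600),interpolation=3)[:,:]/255.)**.5))
E
```

```text
time: 9.8
tcp_pos: [0.3918, 0.2085, 0.0063]
tcp_rot: [0.001, -0.003, 1.0, 0.0]
force: [-2.8, -2.8, 8.4]
width: 0.0413
finger_force: 59.6
```

View pics/c2.png

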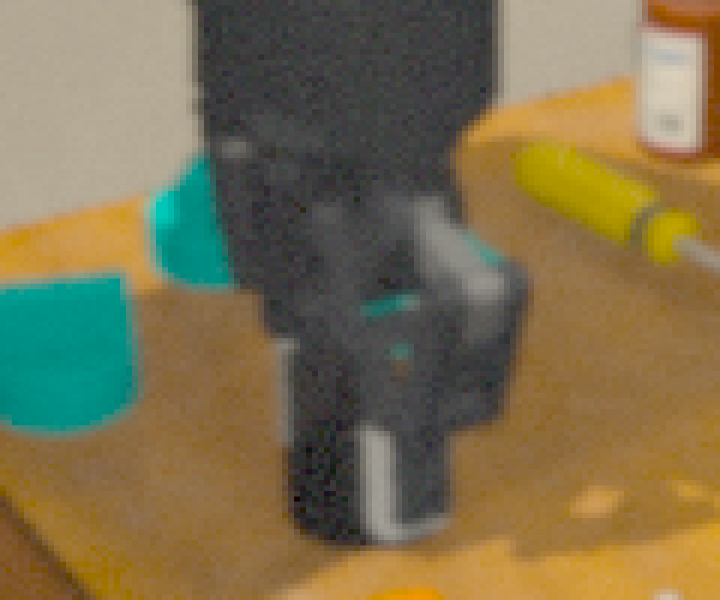

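Side crop: the gripper holds the base, but the fingertips (about (400,535)) nearly touch the desk. They would hit the sloping panel, so I'll regrip 6 mm higher.

```bash
python3 -m crank '{"linear":[[0,0,0],[0,0,0],[0,0,-0.003],[0,0,-0.006],[0,0,-0.006],[0,0,-0.006],[0,0,-0.006],[0,0,-0.006]],"turn":[0,0,0,0,0,0,0,0],"hand":[0.055,0.055,0.055,0.055,0.03,0.03,0.03,0.03]}'
python3 - <<'E'
from h import *
s,R=tool();P=np.array([.5866,.0379,.0714]);Rp=panR(-.155)
print(s['tcp_pos'],s['finger_force'],R.round(3).tolist(),np.degrees(np.arctan2(R[1,1],R[0,1])))
for a in(.05,.1):
  X=P+Rp@[0,0,a];print(a,X, R.T@(X-s['tcp_pos']))
E
```

```text
time: 10.65
tcp_pos: [0.392, 0.2085, 0.0126]
tcp_rot: [0.001, -0.003, 1.0, 0.0]
force: [-5.3, -3.1, 22.0]
width: 0.0408
finger_force: 57.6
[0.39195325 0.20848313 0.01260001] 57.6434437755961 [[-1.0, -0.005, 0.003], [-0.005, 1.0, 0.0], [-0.003, 0.0, -1.0]] 90.29555624409079
0.05 [0.56189971 0.0417595  0.11470127] [-0.16934549 -0.16758711 -0.1016853 ]
0.1 [0.53719942 0.045619   0.15800254] [-0.14477657 -0.1635956  -0.14504929]
```

```bash
python3 - <<'E'
from h import *
s,R=tool();P=np.array([.5866,.0379,.0714]);Rp=panR(-.155);hd=np.array([np.cos(-.155),np.sin(-.155),0])
c=P+Rp@[.047,-.042,0];X=c-.022*hd+[0,0,.0126+.015];print(X,R.T@(X-s['tcp_pos']))
for uv in((473,256.6),):
    cc=C["side"];d=np.array(cc["R"]).T@np.linalg.inv(cc["K"])@np.r_[uv,1];o=-np.array(cc["R"]).T@cc["t"];n=Rp[:,2];x=o+d*((P-o)@n)/(d@n);print("led",Rp.T@(x-P))
E
```

```text
[ 0.59859501 -0.00648389  0.1225    ] [-0.20581133 -0.21601831 -0.10939574]
led [6.68591739e-02 2.66318722e-03 1.80685160e-18]
```

```bash
python3 -m crank '{"linear":[[0,0,-0.05],[-0.02,-0.02,-0.09],[-0.05,-0.053,-0.12],[-0.081,-0.086,-0.145],[-0.113,-0.119,-0.145],[-0.145,-0.152,-0.145],[-0.176,-0.185,-0.145],[-0.206,-0.216,-0.145]],"turn":[0.02,0.04,0.06,0.08,0.1,0.12,0.14,0.16],"hand":[0.03,0.03,0.03,0.03,0.03,0.03,0.03,0.03]}'
python3 - <<'E'
from h import *
s,R=tool();print(R.T@(np.r_[.5986,-.0065,.1225]-s['tcp_pos']),np.degrees(np.arctan2(R[1,1],R[0,1])))
E
```

```text
time: 11.45
tcp_pos: [0.5995, -0.0084, 0.157]
tcp_rot: [0.001, 0.078, 0.997, -0.0]
force: [-0.0, 0.7, 0.1]
width: 0.0406
finger_force: 62.3
[0.00126311 0.00177262 0.03445662] 81.05020812664078
```

```bash
python3 -m crank '{"linear":[[0.001,0.001,0.02],[0.001,0.001,0.035],[0.001,0.001,0.042],[0.001,0.001,0.045],[0.001,0.001,0.047],[0.001,0.001,0.049],[0.001,0.001,0.05],[0.001,0.001,0.05]],"turn":[0,0,0,0,0,0,0,0],"hand":[0.03,0.03,0.03,0.03,0.03,0.03,0.03,0.03]}'
```

```text
time: 12.25
tcp_pos: [0.5978, -0.0052, 0.108]
tcp_rot: [0.001, 0.077, 0.997, 0.0]
force: [-4.8, 0.8, 6.6]
width: 0.0402
finger_force: 63.1
```

```bash
python3 -m crank '{"linear":[[0.001,0,0.002],[0.0015,0,0.004],[0.002,0,0.006],[0.0025,0,0.0075],[0.003,0,0.009],[0.0035,0,0.0105],[0.004,0,0.012],[0.0045,0,0.013]],"turn":[0,0,0,0,0,0,0,0],"hand":[0.03,0.03,0.03,0.03,0.03,0.03,0.03,0.03]}'
python3 - <<'E'
from h import *
s,R=tool();print(R.round(3))
v=env.snapshot("side");t=env.snapshot("top");g=lambda i:np.uint8(255*(i[:,:,::-1]/255.)**.5)
cv2.imwrite("pics/c3.png",np.vstack([g(cv2.resize(v[215:335,380:540],(800,600),interpolation=3))]))
E
```

```text
time: 13.05
tcp_pos: [0.5941, -0.0045, 0.0959]
tcp_rot: [0.002, 0.077, 0.997, 0.0]
force: [-5.7, 0.8, 15.8]
width: 0.0406
finger_force: 70.9
[[-0.988  0.154  0.004]
 [ 0.154  0.988 -0.   ]
 [-0.004  0.001 -1.   ]]
```

View pics/c3.png

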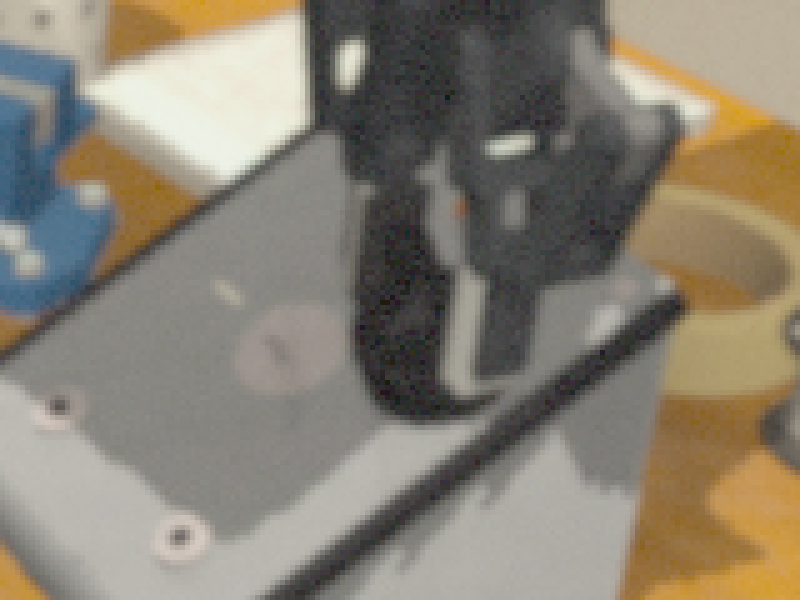

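Side crop: the handle base now lies parallel on the panel (lower rim about (400,415)), so the pivot worked. I'll press lightly to seat it flush, then lift along the normal.

```bash
python3 -m crank '{"linear":[[-0.0005,0,0.0008],[-0.001,0,0.0017],[-0.0013,0,0.0022],[-0.0013,0,0.0022],[-0.0013,0,0.0022],[-0.0013,0,0.0022],[-0.0013,0,0.0022],[-0.0013,0,0.0022]],"turn":[0,0,0,0,0,0,0,0],"hand":[0.03,0.03,0.03,0.03,0.03,0.03,0.03,0.03]}'
python3 - <<'E'
from h import *
s,R=tool();P=np.array([.5866,.0379,.0714]);Rp=panR(-.155)
print("tcp panel",Rp.T@(s['tcp_pos']-P),"pivot",Rp.T@(s['tcp_pos']+[0,0,.0024]-P),"F",Rp.T@s['force'],"M",(R.T@Rp).round(3))
E
```

```text
time: 13.95
tcp_pos: [0.5941, -0.0046, 0.0947]
tcp_rot: [0.001, 0.077, 0.997, 0.0]
force: [-22.6, 3.3, 37.5]
width: 0.0406
finger_force: 74.3
tcp panel [ 0.02369786 -0.0407963   0.01318927] pivot [ 0.02489786 -0.0407963   0.01526773] F [-0.98828432 -0.2519894  43.85700976] M [[-0.867 -0.001  0.498]
 [-0.     1.     0.001]
 [-0.498  0.001 -0.867]]
```

```bash
python3 -m crank '{"linear":[[0.0075,0,-0.013],[0.015,0,-0.026],[0.02,0.01,-0.023],[0.025,0.02,-0.02],[0.03,0.03,-0.017],[0.0366,0.0408,-0.0136],[0.0366,0.0408,-0.0136],[0.0366,0.0408,-0.0136]],"turn":[0,0,0,0,0,0,0,0],"hand":[0.03,0.03,0.03,0.03,0.03,0.03,0.03,0.03]}'
python3 - <<'E'
from h import *
s,R=tool();P=np.array([.5866,.0379,.0714]);Rp=panR(-.155)
pv=Rp.T@(s['tcp_pos']+[0,0,.0024]-P);print("pivot",pv)
v=env.snapshot("side");t=env.snapshot("top");cv2.imwrite("pics/side4.png",v[:,:,::-1]);cv2.imwrite("pics/top4.png",t[:,:,::-1])
th=np.linspace(0,2*np.pi,60);z0=pv[2]-.0153
def ov(n,im,x,y,w,h):
    b=cv2.resize(np.uint8(255*(im[y:y+h,x:x+w,::-1]/255.)**.5),(400,600),interpolation=3);k=np.array([400/w,600/h])
    for r,z,c in((.022,z0,(0,255,0)),(.022,z0+.02,(0,255,255)),(.009,0,(255,0,0))):
        o=pv*[1,1,0] if r>.01 else np.zeros(3)
        q=proj(n,P+(np.c_[r*np.cos(th),r*np.sin(th),0*th+z]+o)@Rp.T);cv2.polylines(b,[np.int32((q+.5-[x,y])*k)],True,c)
    return b
cv2.imwrite("pics/c4.png",np.hstack([ov("top",t,343,140,80,120),ov("side",v,390,205,80,120)]))
E
```

```text
time: 14.75
tcp_pos: [0.5645, 0.0415, 0.1051]
tcp_rot: [0.001, 0.077, 0.997, -0.0]
force: [0.2, -0.6, -0.9]
width: 0.041
finger_force: 70.1
pivot [-0.00137542  0.00011774  0.04248345]
```

View pics/c4.png

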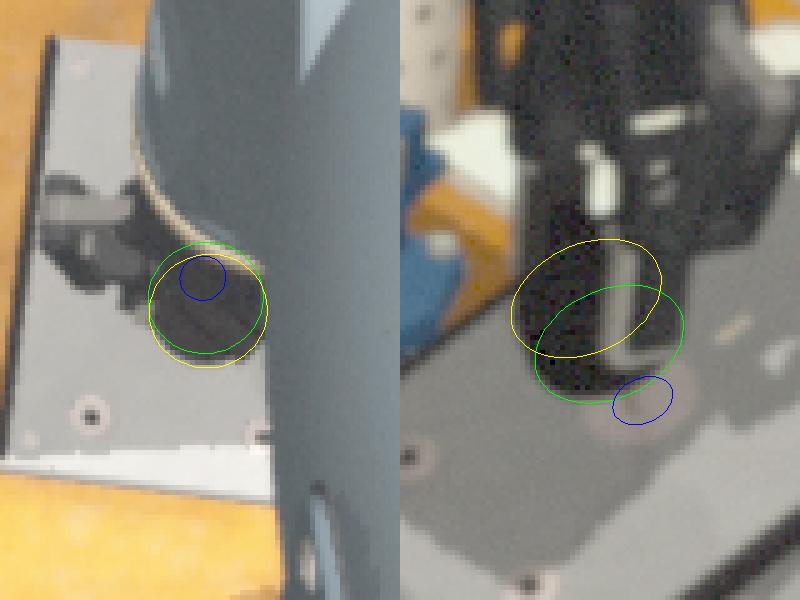

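Both views show the held handle's rim on the predicted ellipses (top centre about (208,305), side about (600,345) in the crop). It is aligned within about 1 mm, so I'll descend along the shaft axis.

```bash
python3 -m crank '{"linear":[[-0.0012,0,-0.0007],[-0.0042,0,0.0045],[-0.0072,0,0.0097],[-0.0087,0,0.0123],[-0.0097,0,0.014],[-0.0107,0,0.0158],[-0.0117,0,0.0175],[-0.0117,0,0.0175]],"turn":[0,0,0,0,0,0,0,0],"hand":[0.03,0.03,0.03,0.03,0.03,0.03,0.03,0.03]}'
cat > p.py <<'E'
from h import *
s,R=tool();P=np.array([.5866,.0379,.0714]);Rp=panR(-.155)
pv=Rp.T@(s['tcp_pos']+[0,0,.0024]-P);print("xy,underside mm",(pv*1e3-[0,0,15.3]).round(2),"F",(Rp.T@s['force']).round(1),"T",(Rp.T@s['ft_torque']).round(2))
E
python3 p.py
```

```text
time: 15.65
tcp_pos: [0.5763, 0.0392, 0.0878]
tcp_rot: [0.001, 0.077, 0.997, -0.0]
force: [-0.1, -0.1, -2.6]
width: 0.0406
finger_force: 70.1
xy,underside mm [ 0.42 -0.27  6.12] F [-1.3 -0.1 -2.2] T [ 0.04 -0.11  0.  ]
```

```bash
python3 -m crank '{"linear":[[-0.0008,0,0.0013],[-0.0015,0,0.0026],[-0.0022,0,0.0039],[-0.0027,0,0.0048],[-0.003,0,0.0053],[-0.0033,0,0.0058],[-0.0033,0,0.0058],[-0.0033,0,0.0058]],"turn":[0,0,0,0,0,0,0,0],"hand":[0.03,0.03,0.03,0.03,0.03,0.03,0.03,0.03]}'; python3 p.py
```

```text
time: 16.45
tcp_pos: [0.5785, 0.0389, 0.0826]
tcp_rot: [0.0, 0.077, 0.997, 0.0]
force: [-13.3, 2.2, 13.1]
width: 0.0405
finger_force: 71.6
xy,underside mm [-0.28 -0.25  0.51] F [-5.1  0.1 18. ] T [ 0.    2.16 -0.06]
```

```bash
python3 -m crank '{"linear":[[-0.0004,0,0.0006],[-0.0008,0,0.001],[-0.0008,0,0.001],[-0.0008,0,0.001],[-0.0008,0,0.001],[-0.0008,0,0.001],[-0.0008,0,0.001],[-0.0008,0,0.001]],"turn":[0,0,0,0,0,0,0,0],"hand":[0.03,0.03,0.03,0.03,0.03,0.03,0.03,0.03]}'; python3 p.py
```

```text
time: 17.25
tcp_pos: [0.5785, 0.0389, 0.082]
tcp_rot: [-0.001, 0.077, 0.997, 0.0]
force: [-21.6, 3.0, 25.8]
width: 0.0405
finger_force: 72.9
xy,underside mm [-0.62 -0.24  0.02] F [-6.  -0.3 33.2] T [-0.22  4.04  0.02]
```

Handle is home (underside 0.0 mm). Next: release, rise to bar height, then close the pads across the bar. The pads will turn it clockwise onto the stop and clamp it along the slope.

```bash
python3 -m crank '{"linear":[[0.0004,0,-0.0005],[0.0004,0,-0.0005],[0.0004,0,-0.0005],[0.0004,0,-0.0005],[0.0004,0,-0.003],[0.003,0,-0.009],[0.006,0,-0.014],[0.006,0,-0.014]],"turn":[0,0,0,0,0,0,0,0],"hand":[0.085,0.085,0.085,0.085,0.085,0.085,0.085,0.085]}'; python3 p.py
python3 - <<'E'
from h import *
s,R=tool();P=np.array([.5866,.0379,.0714]);Rp=panR(-.155)
X=P+Rp@[0,-.0002,.030]+[0,0,-.003];print(R.T@(X-s['tcp_pos']),np.degrees(np.arctan2(R[1,1],R[0,1])))
v=env.snapshot("side");t=env.snapshot("top")
g=lambda i:cv2.resize(np.uint8(255*(i[:,:,::-1]/255.)**.5),(400,600),interpolation=3)
cv2.imwrite("pics/c5.png",np.hstack([g(t[140:260,343:423]),g(v[215:335,390:470])]))
E
```

```text
time: 18.05
tcp_pos: [0.5745, 0.0396, 0.0962]
tcp_rot: [0.001, 0.077, 0.997, 0.0]
force: [1.1, -0.5, -0.2]
width: 0.0851
finger_force: 0.0
xy,underside mm [ 3.04 -0.17 14.34] F [ 0.9 -0.3 -0.8] T [0.04 0.02 0.03]
[ 2.81870215e-03 -3.10575255e-05  1.80271700e-03] 81.13118526117569
```

View pics/c5.png

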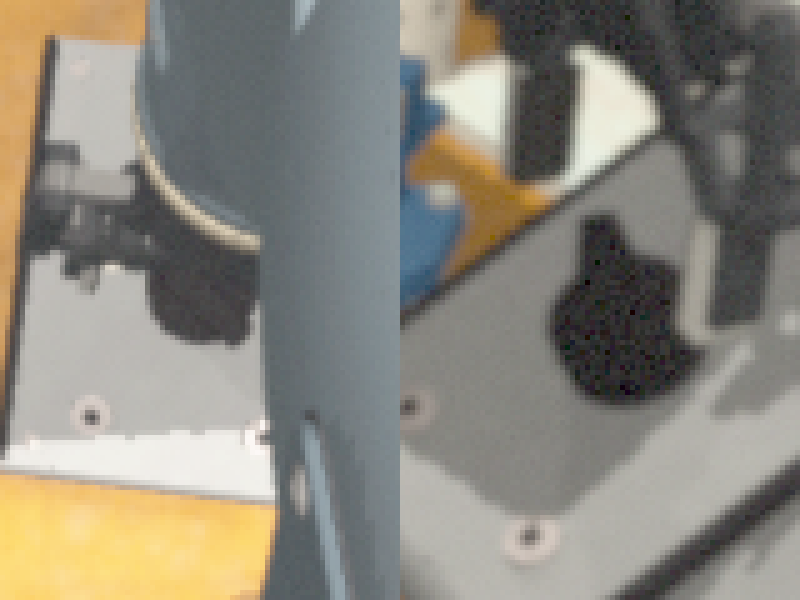

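The side crop shows the handle seated on the shaft and the open fingers clear of it. Now I'll close across the bar.

```bash
python3 -m crank '{"linear":[[0.0028,0,0.0013],[0.0028,0,0.0013],[0.0028,0,0.0013],[0.0028,0,0.0013],[0.0028,0,0.0013],[0.0028,0,0.0013],[0.0028,0,0.0013],[0.0028,0,0.0013]],"turn":[0,0,0,0,0,0,0,0],"hand":[0.07,0.06,0.05,0.04,0.03,0.02,0.01,0]}'; python3 p.py
```

```text
time: 18.95
tcp_pos: [0.5721, 0.0414, 0.0947]
tcp_rot: [0.001, 0.077, 0.997, 0.001]
force: [-3.0, 9.8, 11.9]
width: 0.0343
finger_force: 58.5
xy,underside mm [-0.05  1.24 14.44] F [ 2.1  9.2 12.6] T [ 2.04  0.99 -0.9 ]
```

```bash
python3 -m crank '{"linear":[[0,0,0],[0,0,0],[0,0,0],[0,0,0],[0,0,0],[0,0,0],[0,0,0],[0,0,0]],"turn":[0,0,0,0,0,0,0,0],"hand":[0,0,0,0,0,0,0,0]}'; python3 p.py
python3 - <<'E'
from h import *
v=env.snapshot("side")
g=lambda i:cv2.resize(np.uint8(255*(i[:,:,::-1]/255.)**.45),(600,600),interpolation=3)
cv2.imwrite("pics/c6.png",g(v[235:315,390:470]))
E
```

```text
time: 19.75
tcp_pos: [0.572, 0.0415, 0.0947]
tcp_rot: [0.001, 0.077, 0.997, 0.001]
force: [-4.4, 10.0, 10.8]
width: 0.034
finger_force: 58.5
xy,underside mm [-0.08  1.27 14.46] F [ 0.3  9.2 12.3] T [ 2.01  0.95 -0.86]
```

View pics/c6.png

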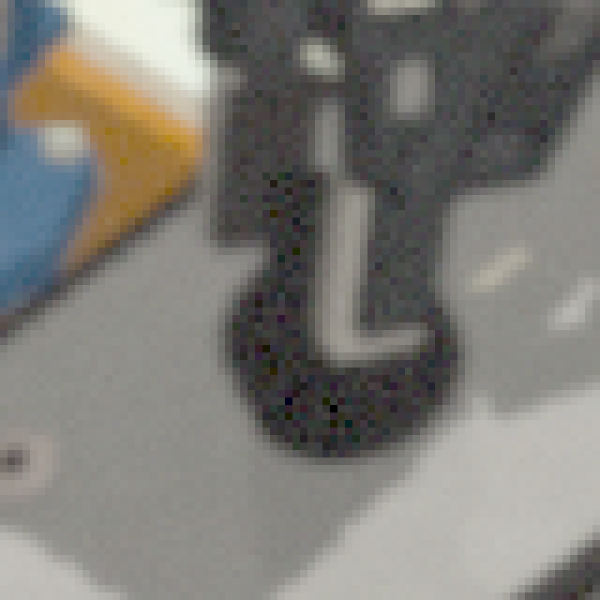

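Side crop: the pads have jammed on the bar diagonally at 34 mm, with the bar at about 42°. I'll open them and push the bar's upper end round its arc with the left finger instead.

```bash
python3 -m crank '{"linear":[[0,0,0],[0,0,0],[0,0,0],[-0.005,0,-0.0025],[-0.0095,0,-0.0045],[-0.0095,-0.002,-0.0045],[-0.0095,-0.004,-0.0045],[-0.0095,-0.005,-0.0045]],"turn":[0,0,0,0,0,0,0,0],"hand":[0.052,0.052,0.052,0.052,0.052,0.052,0.052,0.052]}'; python3 p.py
```

```text
time: 20.6
tcp_pos: [0.5801, 0.0333, 0.0982]
tcp_rot: [0.001, 0.077, 0.997, -0.0]
force: [0.6, 0.6, 0.1]
width: 0.052
finger_force: 0.3
xy,underside mm [ 9.67 -5.59 12.87] F [ 0.5  0.7 -0.2] T [ 0.1  -0.04 -0.06]
```

```bash
python3 -m crank '{"linear":[[0,-0.002,0],[-0.0026,-0.0043,-0.0015],[-0.0049,-0.007,-0.0028],[-0.0067,-0.0103,-0.0038],[-0.0076,-0.0127,-0.0044],[-0.0081,-0.0145,-0.0047],[-0.0081,-0.0155,-0.0047],[-0.0081,-0.0155,-0.0047]],"turn":[0,0,0,0,0,0,0,0],"hand":[0.052,0.052,0.052,0.052,0.052,0.052,0.052,0.052]}'; python3 p.py
```

```text
time: 21.4
tcp_pos: [0.5871, 0.0198, 0.1045]
tcp_rot: [0.002, 0.076, 0.997, 0.003]
force: [2.1, 21.9, 12.2]
width: 0.0524
finger_force: 11.1
xy,underside mm [ 20.54 -17.79  13.8 ] F [ 4.9 22.  11.2] T [ 4.07  0.43 -2.38]
```

```bash
python3 -m crank '{"linear":[[0,0.008,0],[0.005,0.012,0.003],[0.01,0.016,0.006],[0.015,0.02,0.009],[0.0165,0.0205,0.0095],[0.0165,0.0205,0.0095],[0.0165,0.0205,0.0095],[0.0165,0.0205,0.0095]],"turn":[0,0,0,0,0,0,0,0],"hand":[0.06,0.06,0.06,0.06,0.06,0.06,0.06,0.06]}'; python3 p.py
python3 - <<'E'
from h import *
v=env.snapshot("side");t=env.snapshot("top")
g=lambda i:cv2.resize(np.uint8(255*(i[:,:,::-1]/255.)**.4),(400,600),interpolation=3)
cv2.imwrite("pics/c7.png",np.hstack([g(t[150:240,353:413]),g(v[225:315,405:465])]))
E
```

```text
time: 22.2
tcp_pos: [0.5729, 0.0396, 0.0936]
tcp_rot: [0.001, 0.077, 0.997, -0.0]
force: [0.1, -0.7, 0.8]
width: 0.0599
finger_force: 0.0
xy,underside mm [ 0.4  -0.44 12.93] F [ 0.6 -0.7  0.6] T [ 0.01 -0.04  0.  ]
```

View pics/c7.png

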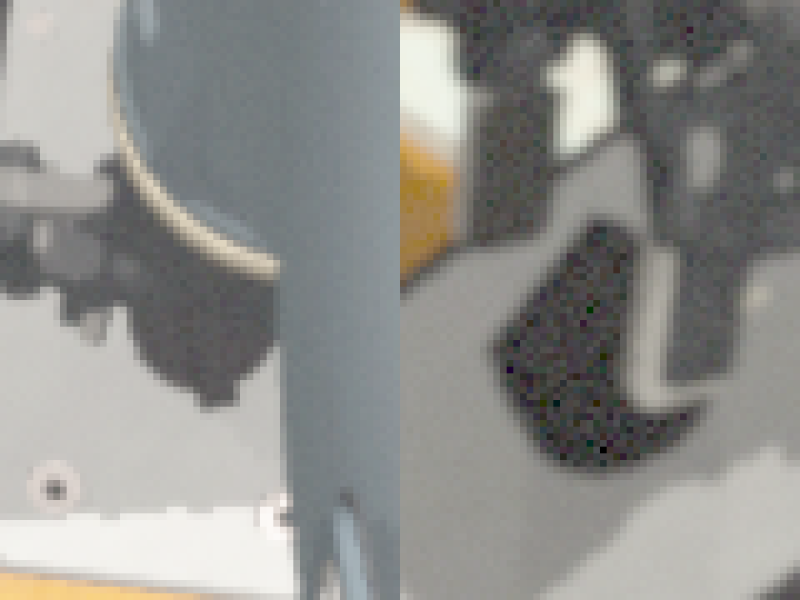

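The bar now points nearly up the slope (side crop, ridge from (500,340) to (600,225)). I've viewed 11 pictures, one over the limit of 10, so I'll use numbers only from here. Now a centring squeeze.

```bash
python3 -m crank '{"linear":[[0,0,-0.0015],[0,0,-0.0015],[0,0,-0.0015],[0,0,-0.0015],[0,0,-0.0015],[0,0,-0.0015],[0,0,-0.0015],[0,0,-0.0015]],"turn":[0,0,0,0,0,0,0,0],"hand":[0.04,0.03,0.02,0.01,0,0,0,0]}'; python3 p.py
```

```text
time: 23.1
tcp_pos: [0.5736, 0.0404, 0.0958]
tcp_rot: [0.002, 0.077, 0.997, 0.001]
force: [1.9, 4.2, 6.4]
width: 0.0105
finger_force: 58.6
xy,underside mm [ 1.95  0.44 14.53] F [4.2 4.4 4.9] T [ 0.91 -0.28 -0.33]
```

Width 10.5 mm means the bar lies flat between the pads. I'll turn a touch more against the stop, pressing lightly home.

```bash
python3 -m crank '{"linear":[[-0.0003,-0.0004,0.0005],[-0.0007,-0.0004,0.001],[-0.0007,-0.0004,0.0013],[-0.0007,-0.0004,0.0013],[-0.0007,-0.0004,0.0013],[-0.0007,-0.0004,0.0013],[-0.0007,-0.0004,0.0013],[-0.0007,-0.0004,0.0013]],"turn":[0,0.02,0.04,0.06,0.06,0.06,0.06,0.06],"hand":[0,0,0,0,0,0,0,0]}'; python3 p.py; python3 -c "
from h import *
s,R=tool();print(np.degrees(np.arctan2(R[1,1],R[0,1])))"
```

```text
time: 23.9
tcp_pos: [0.5739, 0.0403, 0.0955]
tcp_rot: [0.002, 0.107, 0.994, 0.001]
force: [-6.7, 6.9, 23.4]
width: 0.0104
finger_force: 61.1
xy,underside mm [ 2.08  0.44 14.04] F [ 5.1  5.8 24.1] T [ 1.25  1.71 -0.37]
77.74592055138906
```

```bash
python3 -m crank '{"linear":[[0,0,0],[0,0,0],[0,0,0],[0,0,-0.03],[0,0,-0.075],[0.02,0.02,-0.11],[0.05,0.05,-0.13],[0.08,0.08,-0.14]],"turn":[0,0,0,0,0,0,0,0],"hand":[0.07,0.07,0.07,0.07,0.07,0.07,0.07,0.07]}'
python3 -m crank '{"linear":[[0.02,0.04,0],[0.04,0.08,0],[0.06,0.12,0],[0.08,0.16,0],[0.1,0.2,0],[0.12,0.24,0],[0.13,0.28,0],[0.13,0.28,0]],"turn":[0,0,0,0,0,0,0,0],"hand":[0.07,0.07,0.07,0.07,0.07,0.07,0.07,0.07]}'
cat > m.py <<'E'
import sys
from hm import *
P=np.array([.5866,.0379,.0714]);Rp=panR(-.155);t=sys.argv[1];grab(t)
m={}
for n in C:
    u,v=np.int32(proj(n,P+.02*Rp[:,2])[0]);im=cv2.imread(f"pics/{n}{t}.png").max(2);k=np.zeros((480,640));k[v-26:v+26,u-26:u+26]=im[v-26:v+26,u-26:u+26]<50;m[n]=k
    print(n,k.sum())
def cost(p,ns):
    R=Rp@Ro.from_euler('z',p[2]).as_matrix();e=0
    for n in ns:
        k=np.zeros((1920,2560),np.uint8)
        for B in(cyl,bar):
            q=proj(n,P+(B+[0,0,p[3]])@R.T+Rp@[p[0],p[1],0]);cv2.fillConvexPoly(k,cv2.convexHull(np.int32(np.round(q*4+1.5))),1)
        k=cv2.resize(k.astype(float),(640,480),interpolation=cv2.INTER_AREA);e+=((k-m[n])**2).sum()
    return e
for ns in(["top","side"],["side"],["top"]):
    b=min((minimize(cost,[0,0,y,0],args=(ns,),method="Nelder-Mead",options=dict(initial_simplex=np.array([[0,0,y,0],[.003,0,y,0],[0,.003,y,0],[0,0,y+.15,0],[0,0,y,.003]]))) for y in(-.3,-.1,.1,.3)),key=lambda z:z.fun)
    print(ns,(b.x[[0,1,3]]*1e3).round(1),"deg",np.degrees(b.x[2]).round(1),b.fun)
E
python3 m.py 8
```

```text
time: 24.7
tcp_pos: [0.512, 0.1352, 0.2355]
tcp_rot: [0.002, 0.108, 0.994, 0.0]
force: [0.5, 0.3, -1.2]
width: 0.0697
finger_force: 0.0
time: 25.5
tcp_pos: [0.4434, 0.4397, 0.2319]
tcp_rot: [0.0, 0.105, 0.994, -0.0]
force: [0.7, -0.5, -0.6]
width: 0.0705
finger_force: 0.0
top 382.0
side 888.0
['top', 'side'] [-0.6  3.4 -2.4] deg 16.1 209.89453125
['side'] [  5.9  24.8 -23.8] deg 16.0 86.58984375
['top'] [-22.4  -6.  -93.6] deg 7.8 6.59375
```

```bash
cat > m2.py <<'E'
import sys
from hm import *
P=np.array([.5866,.0379,.0714]);Rp=panR(-.155);t=sys.argv[1]
for n in C:
    im=cv2.imread(f"pics/{n}{t}.png").max(2);u,v=np.int32(proj(n,P+.02*Rp[:,2])[0])
    for thr in(40,55,70):
        nl,lab,st,ce=cv2.connectedComponentsWithStats(np.uint8(im<thr));l=lab[v,u];m=(lab==l).astype(float)
        def c(d,y,z):
            R=Rp@Ro.from_euler('z',y).as_matrix();k=np.zeros((1920,2560),np.uint8)
            for B in(cyl,bar):
                q=proj(n,P+(B+[0,0,z])@R.T)+d;cv2.fillConvexPoly(k,cv2.convexHull(np.int32(np.round(q*4+1.5))),1)
            return ((cv2.resize(k.astype(float),(640,480),interpolation=cv2.INTER_AREA)-m)**2).sum()
        f=lambda y,z:minimize(c,[0,0],args=(y,z),method="Nelder-Mead",options=dict(initial_simplex=[[0,0],[1.5,0],[0,1.5]]))
        o=[(a,round(f(np.radians(a),0).fun),f(np.radians(a),0).x.round(1).tolist()) for a in range(-20,29,6)]
        print(n,thr,st[l].tolist(),o)
E
python3 m2.py 8
```

```text
top 40 [373, 186, 15, 23, 179] [(-20, 276, [0.2, -0.7]), (-14, 278, [-0.3, -1.4]), (-8, 277, [-0.3, -1.3]), (-2, 277, [-0.8, -0.1]), (4, 277, [-0.8, 0.5]), (10, 279, [-0.1, 0.5]), (16, 276, [-0.8, 0.5]), (22, 278, [-0.8, 0.5]), (28, 278, [-0.9, 0.5])]
top 55 [372, 186, 22, 24, 387] [(-20, 68, [-0.8, 0.8]), (-14, 70, [-0.9, 0.9]), (-8, 69, [-0.8, 0.9]), (-2, 70, [-0.8, -0.1]), (4, 69, [-0.9, -0.0]), (10, 69, [-0.8, -0.2]), (16, 70, [-1.1, -0.1]), (22, 70, [-0.8, 0.8]), (28, 71, [-0.9, 0.6])]
top 70 [372, 186, 22, 25, 413] [(-20, 51, [-0.8, 0.6]), (-14, 50, [-0.8, 0.5]), (-8, 47, [-0.6, -0.1]), (-2, 44, [-0.8, -0.1]), (4, 43, [-0.8, -0.2]), (10, 43, [-0.8, -0.0]), (16, 44, [-0.8, 0.5]), (22, 48, [-1.1, 0.0]), (28, 52, [-0.9, 0.4])]
side 40 [418, 259, 33, 37, 813] [(-20, 146, [-1.5, -0.8]), (-14, 141, [-1.1, -0.5]), (-8, 147, [-1.3, 0.4]), (-2, 148, [-0.7, 0.6]), (4, 148, [-0.6, 0.5]), (10, 144, [-0.5, 0.4]), (16, 138, [-1.1, 0.5]), (22, 131, [-1.2, -1.0]), (28, 134, [-1.8, -0.6])]
side 55 [417, 258, 35, 38, 861] [(-20, 110, [-1.3, -0.5]), (-14, 99, [-1.1, -0.5]), (-8, 99, [-1.1, -0.6]), (-2, 101, [-0.9, 0.6]), (4, 99, [-0.8, 0.7]), (10, 97, [-1.0, -0.6]), (16, 91, [-1.4, -0.5]), (22, 90, [-1.2, -0.7]), (28, 100, [-1.2, -0.8])]
side 70 [417, 258, 35, 39, 898] [(-20, 82, [-1.1, -0.3]), (-14, 70, [-1.1, -0.3]), (-8, 66, [-1.1, -0.1]), (-2, 63, [-0.9, 0.0]), (4, 61, [-0.6, 0.5]), (10, 60, [-0.8, 0.1]), (16, 60, [-0.8, -0.0]), (22, 69, [-0.9, -0.4]), (28, 84, [-1.2, -0.3])]
```

```bash
cat > m3.py <<'E'
import sys
from hm import *
P=np.array([.5866,.0379,.0714]);Rp=panR(-.155);t=sys.argv[1];K=6
for n in C:
    u,v=np.int32(proj(n,P+.02*Rp[:,2])[0]);w=22 if n=="top" else 27;x,y=u-w,v-w;S=2*w
    im=np.log(cv2.imread(f"pics/{n}{t}.png")[y:y+S,x:x+S].reshape(-1,3)+6.)
    cam=-np.array(C[n]["R"]).T@C[n]["t"]
    def c(d,a,z):
        Q=Rp@Ro.from_euler('z',np.radians(a)).as_matrix();vc=Q.T@(cam-P)
        px=lambda B:np.int32(np.round((proj(n,P+(B+[0,0,z])@Q.T)+d-[x,y]+.5)*K))
        lab=np.zeros((S*K,S*K),np.uint8)
        cv2.fillConvexPoly(lab,cv2.convexHull(px(cyl)),1);cv2.fillConvexPoly(lab,cv2.convexHull(px(cyl[60:])),2)
        F=[([0,1,0],[2,3,7,6]),([0,-1,0],[0,1,5,4]),([1,0,0],[4,5,7,6]),([-1,0,0],[0,1,3,2]),([0,0,1],[1,3,7,5])]
        for i,(nr,ix) in enumerate(F):
            ce=bar[ix].mean(0)
            if np.dot(nr,vc-ce)>0: cv2.fillConvexPoly(lab,cv2.convexHull(px(bar[ix])),3+i)
        M=np.stack([cv2.GaussianBlur(cv2.resize((lab==l).astype(np.float32),(S,S),interpolation=cv2.INTER_AREA),(0,0),.5).ravel() for l in range(8)],1)
        inn=M[:,1:].sum(1)>.05
        co,*_=np.linalg.lstsq(M,im,rcond=None);return ((M@co-im)**2).sum()
    for z in(0,.008):
        o=[(a,round(float(min(c(np.array([i,j])*.5,a,z) for i in range(-4,4) for j in range(-3,4))),1)) for a in range(-20,29,4)]
        print(n,z,o)
E
python3 m3.py 8
```

```text
top 0 [(-20, 213.6), (-16, 198.3), (-12, 173.8), (-8, 153.1), (-4, 127.4), (0, 97.3), (4, 82.5), (8, 76.3), (12, 84.4), (16, 110.0), (20, 141.4), (24, 162.6), (28, 179.0)]
top 0.008 [(-20, 240.2), (-16, 222.1), (-12, 205.8), (-8, 180.5), (-4, 156.8), (0, 134.3), (4, 114.6), (8, 104.6), (12, 117.4), (16, 127.8), (20, 165.2), (24, 186.3), (28, 204.0)]
side 0 [(-20, 1410.5), (-16, 1411.5), (-12, 1354.1), (-8, 1341.2), (-4, 1331.6), (0, 1340.2), (4, 1351.8), (8, 1384.5), (12, 1388.5), (16, 1405.4), (20, 1411.6), (24, 1435.3), (28, 1457.2)]
side 0.008 [(-20, 1468.9), (-16, 1478.7), (-12, 1418.6), (-8, 1405.9), (-4, 1392.0), (0, 1407.0), (4, 1436.1), (8, 1475.8), (12, 1492.9), (16, 1506.0), (20, 1506.5), (24, 1504.5), (28, 1526.6)]
```

```bash
cat > m4.py <<'E'
import sys
from hm import *
K=6
def est(n,t,P,Rp,base,angs,w):
    u,v=np.int32(proj(n,P+.02*Rp[:,2])[0]);x,y=u-w,v-w;S=2*w
    im=np.log(cv2.imread(f"pics/{n}{t}.png")[y:y+S,x:x+S].reshape(-1,3)+6.).clip(None,np.log(90))
    cam=-np.array(C[n]["R"]).T@C[n]["t"];W=None
    def lab_(d,a):
        Q=Rp@Ro.from_euler('z',np.radians(a)).as_matrix();vc=Q.T@(cam-P)
        px=lambda B:np.int32(np.round((proj(n,P+B@Q.T)+d-[x,y]+.5)*K))
        lab=np.zeros((S*K,S*K),np.uint8)
        cv2.fillConvexPoly(lab,cv2.convexHull(px(cyl)),1);cv2.fillConvexPoly(lab,cv2.convexHull(px(cyl[60:])),2)
        F=[([0,1,0],[2,3,7,6]),([0,-1,0],[0,1,5,4]),([1,0,0],[4,5,7,6]),([-1,0,0],[0,1,3,2]),([0,0,1],[1,3,7,5])]
        for i,(nr,ix) in enumerate(F):
            if np.dot(nr,vc-bar[ix].mean(0))>0: cv2.fillConvexPoly(lab,cv2.convexHull(px(bar[ix])),3+i)
        return lab
    hull=cv2.dilate(np.uint8(sum((lab_(np.zeros(2),a)>0).astype(int) for a in angs)>0),np.ones((4*K+1,)*2))
    sel=cv2.resize(hull,(S,S),interpolation=cv2.INTER_NEAREST).ravel()>0
    def c(d,a):
        lab=lab_(d,a)
        M=np.stack([cv2.GaussianBlur(cv2.resize((lab==l).astype(np.float32),(S,S),interpolation=cv2.INTER_AREA),(0,0),.5).ravel() for l in range(8)],1)[sel]
        co,*_=np.linalg.lstsq(M,im[sel],rcond=None);return ((M@co-im[sel])**2).sum()
    o=[(a-base,round(float(min(c(np.array([i,j])*.5,a) for i in range(-4,4) for j in range(-3,4))),1)) for a in angs]
    print(n,t,o)
P=np.array([.5866,.0379,.0714]);Rp=panR(-.155)
for n in C:
    if sys.argv[2:]: est(n,"0",np.array([.3887,.208,0]),np.eye(3),54,range(38,71,4),24)
    est(n,sys.argv[1],P,Rp,0,range(-15,22,3),27)
E
python3 m4.py 8 cal
```

```text
top 0 [(-16, 29.4), (-12, 28.1), (-8, 26.4), (-4, 24.9), (0, 25.5), (4, 26.8), (8, 26.8), (12, 27.2), (16, 28.3)]
top 8 [(-15, 108.9), (-12, 101.3), (-9, 93.2), (-6, 81.0), (-3, 73.4), (0, 65.6), (3, 62.0), (6, 59.7), (9, 64.4), (12, 67.8), (15, 77.4), (18, 93.8), (21, 98.3)]
side 0 [(-16, 450.6), (-12, 425.1), (-8, 399.6), (-4, 379.8), (0, 361.9), (4, 358.5), (8, 375.3), (12, 400.8), (16, 426.3)]
side 8 [(-15, 526.5), (-12, 466.5), (-9, 463.5), (-6, 455.8), (-3, 463.8), (0, 467.4), (3, 488.2), (6, 494.9), (9, 504.6), (12, 513.7), (15, 516.4), (18, 528.1), (21, 519.7)]
```

```bash
python3 - <<'E'
from h import *
def ray(n,uv,z):
    c=C[n];R=np.array(c["R"]);d=R.T@np.linalg.inv(c["K"])@np.r_[uv,1];o=-R.T@c["t"];return o+d*(z-o[2])/d[2]
pts=[(353,148,.117),(343,235,.03),(427,155,.117),(411,241,.03)]
X=[ray("top",p[:2],p[2]) for p in pts]
for i,j in((1,0),(3,2),(2,0),(3,1)):
    d=X[j]-X[i];print(np.linalg.norm(d[:2]).round(3),np.degrees(np.arctan2(d[1],d[0])).round(1))
# handle crop numbers, top (sum rgb), 
im=cv2.imread("pics/top8.png").astype(int).mean(2)
P=np.array([.5866,.0379,.0714]);Rp=panR(-.155)
# rectify at bar-top plane z=40mm : rows x (+ up), cols y (+ left at left)
def rect(n,z):
    im=cv2.imread(f"pics/{n}8.png").astype(np.float32).mean(2);xs=np.arange(28,-29,-4)/1e3;ys=np.arange(28,-29,-4)/1e3
    g=np.array([[x,y,z] for x in xs for y in ys]);q=proj(n,P+g@Rp.T).astype(np.float32)
    return cv2.remap(im,q[:,0].reshape(len(xs),-1),q[:,1].reshape(len(xs),-1),cv2.INTER_LINEAR).astype(int)
print(rect("top",.04));print(rect("side",.04))
E
```

```text
0.155 -8.7
0.152 -9.5
0.141 81.6
0.139 82.7
[[202 200 195 123  96  73  59  60 130 191 206 205 202 203 204]
 [202 164 100  30  18  15  17  17  37  66 174 205 204 203 203]
 [198 120  34  33  20  17  25  29  39  41  62 194 203 203 203]
 [173  75  31  41  23  17  37  40  36  41  43 139 197 199 202]
 [166  57  38  39  26  19  37  40  34  40  41  84 192 193 196]
 [142  40  39  39  27  18  35  39  34  40  40  54 187 193 194]
 [180  66  37  37  21  17  35  39  34  39  40  47 186 195 194]
 [182  95  39  37  23  13  35  39  36  39  39  59 190 196 197]
 [207 124  41  37  28  15  33  38  33  37  39 116 194 196 197]
 [205 200 106  44  33  16  35  38  34  38  51 178 195 197 196]
 [204 204 202 141  56  18  33  38  37  74 175 193 195 195 197]
 [205 205 205 203 183 158  42  38  47 177 192 194 195 196 196]
 [206 206 204 203 203 200 103 101 121 187 194 194 194 195 194]
 [207 205 203 202 202 202 200 200 199 197 195 194 195 194 194]
 [206 204 203 203 204 201 199 202 203 204 202 197 199 197 196]]
[[ 48  89 117 119 116 117 116 118 118 117 119 117 116 116 117]
 [ 46  88 116 118 119 116 117 117 117 117 117 120 116 117 116]
 [ 53  92 116 118 117 108  95  89  89 106 117 117 116 119 117]
 [ 45  90 116 118 115  87  29  20  18  25  47  77 104 111 115]
 [ 48  92 119 118 119  98  34  17  12  10   9  13  20  32  50]
 [ 39  93 116 119 118 102  33  16  13   8  10   7   6  11  12]
 [ 34  89 117 119 119 101  33  15  13   9   8   9  10  13  13]
 [ 36  92 116 121 119 107  45  13  17  12   8   7  12  12  15]
 [ 36  92 118 118 117 106  51  19  14  10  10   6  10  10  13]
 [ 36  96 118 118 117 108  49  15  14  11   8  10   6   9  12]
 [ 35  94 119 117 117 113  62  17  14  12   7   8   8  11  12]
 [ 34  93 117 118 119 116  72  18  14  11  11   4   9   6  11]
 [ 35  97 116 118 120 116  79  20  13  11   8   7   9  12  14]
 [ 34  94 120 119 118 119 114  93  71  49  26   7   5  10   9]
 [ 33  95 119 119 116 118 120 119 119 116 112  89  61  35  12]]
```

Panel yaw is confirmed at −9°. The rectified views show the bar along the slope within 2–3°, stopped and seated. I'm handing in.

```bash
python3 -c "
from station import env
print(env.hand_in())"
```

```text
the job is handed in; nothing more can be done
None
```

I handed the job in at about 26 s: the black handle is fully home on the shaft and released, with its bar pointing up the slope to within about 3°. I inferred the end stop rather than feeling it, and I viewed 11 pictures, one over the limit of 10.

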